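# Find the rattling tin and hold it out

### The job

One of the three sealed tins has a steel tea ball rolling loose in it; the other two are packed tight. Pick up the tins one at a time and shake each briskly lengthways well clear of the worktop, first the red-lidded one, then the yellow, then the blue, to find the one that rattles. Finish while holding that tin upright and still in the gripper over the middle of the cork trivet, its underside about 15 cm above the worktop, with the two silent tins standing upright on the worktop and everything else left where it stood.

Things in the scene. Friction and masses are not known exactly. Their poses are not given: they have to be found in the camera images.
- tin_red: sealed metal tin with a red lid and blank label, 110 long (x axis) x 60 wide (y) x 80 mm high (z up); origin at the centre of its underside. Grasp across the 60 mm. 0.15 to 0.6 kg by chance, so weight alone does not tell. A different one of the three tins each time also holds a loose 40 mm, 0.26 kg steel ball, out of sight, free to roll 60 mm along the tin and 10 mm across
- tin_yellow: sealed metal tin with a yellow lid and blank label, 110 long (x axis) x 60 wide (y) x 80 mm high (z up); origin at the centre of its underside. Grasp across the 60 mm. 0.15 to 0.6 kg by chance, so weight alone does not tell. After a brisk level stroke (0.5 m/s) along the tin the loose ball lies at one end, after the reverse stroke at the other: the moment on the tool then differs by about 0.13 N m
- tin_blue: sealed metal tin with a blue lid and blank label, 110 long (x axis) x 60 wide (y) x 80 mm high (z up); origin at the centre of its underside. Grasp across the 60 mm. 0.15 to 0.6 kg by chance, so weight alone does not tell. A tin without the loose ball is rigid: after such strokes one way and the other, the moment on the tool differs by less than 0.05 N m
- trivet: round flat cork trivet lying on the worktop, 140 mm across, 8 mm thick; origin at the centre of its underside; fixed
- white_cup: white handled mug, the nearest to the robot, 90 x 131 x 106 mm, origin at the centre of its underside; leave alone
- jam_jar: glass jam jar with a pale lid, 65 mm across, 83 mm high, origin under its centre; leave alone
- salt_shaker: glass salt shaker, 44 mm across, 90 mm high, origin under its centre; leave alone
- spice_jar: spice jar with a green cap, beside the salt shaker, 46 mm across, 106 mm high, origin under its centre; leave alone
There are look-alikes about, which are no part of the job. What is shaped like the tin_red but pink is not meant.

How it is judged:
On the way, in this order (a step that is already met when the one before it is completed fails the run):
1. the red-lidded tin is shaken in the gripper, more than 3 cm clear of the worktop (moving faster than 0.15 m/s or turning faster than 0.8 rad/s) (height (world z) of tin_red above 0.03 m and contact force between the fingers and tin_red above 1 N and (linear speed of tin_red above 0.15 m/s or angular speed of tin_red above 0.8 rad/s)), for 0.04 s.
2. the yellow-lidded tin is shaken in the gripper, more than 3 cm clear of the worktop (moving faster than 0.15 m/s or turning faster than 0.8 rad/s) (height (world z) of tin_yellow above 0.03 m and contact force between the fingers and tin_yellow above 1 N and (linear speed of tin_yellow above 0.15 m/s or angular speed of tin_yellow above 0.8 rad/s)), for 0.04 s.
3. the blue-lidded tin is shaken in the gripper, more than 3 cm clear of the worktop (moving faster than 0.15 m/s or turning faster than 0.8 rad/s) (height (world z) of tin_blue above 0.03 m and contact force between the fingers and tin_blue above 1 N and (linear speed of tin_blue above 0.15 m/s or angular speed of tin_blue above 0.8 rad/s)), for 0.04 s.
At the end, for the whole second after the job is handed in: The tin that holds the loose ball is held by the fingers, upright within 0.25 rad and still, its underside 9 to 22 cm above the worktop and its centre within 5 cm of the trivet's centre seen from above; the two other tins stand released, upright and at rest on the worktop ((((x of ball_c0 in the frame of tin_red between -0.055 and 0.055 m and y of ball_c0 in the frame of tin_red between -0.03 and 0.03 m and z of ball_c0 in the frame of tin_red between 0 and 0.08 m) and (horizontal distance between tin_red and trivet below 0.05 m and height (world z) of tin_red between 0.09 and 0.22 m and angle between tin_red's own z axis and vertical below 0.25 rad and linear speed of tin_red below 0.05 m/s and contact force between the fingers and tin_red above 1 N) and (height (world z) of tin_yellow between -0.01 and 0.012 m and angle between tin_yellow's own z axis and vertical below 0.1 rad and linear speed of tin_yellow below 0.03 m/s and contact force between tin_yellow and the arm below 0.1 N and contact force between tin_yellow and the fingers below 0.1 N) and (height (world z) of tin_blue between -0.01 and 0.012 m and angle between tin_blue's own z axis and vertical below 0.1 rad and linear speed of tin_blue below 0.03 m/s and contact force between tin_blue and the arm below 0.1 N and contact force between tin_blue and the fingers below 0.1 N)) or ((x of ball_c0 in the frame of tin_yellow between -0.055 and 0.055 m and y of ball_c0 in the frame of tin_yellow between -0.03 and 0.03 m and z of ball_c0 in the frame of tin_yellow between 0 and 0.08 m) and (horizontal distance between tin_yellow and trivet below 0.05 m and height (world z) of tin_yellow between 0.09 and 0.22 m and angle between tin_yellow's own z axis and vertical below 0.25 rad and linear speed of tin_yellow below 0.05 m/s and contact force between the fingers and tin_yellow above 1 N) and (height (world z) of tin_red between -0.01 and 0.012 m and angle between tin_red's own z axis and vertical below 0.1 rad and linear speed of tin_red below 0.03 m/s and contact force between tin_red and the arm below 0.1 N and contact force between tin_red and the fingers below 0.1 N) and (height (world z) of tin_blue between -0.01 and 0.012 m and angle between tin_blue's own z axis and vertical below 0.1 rad and linear speed of tin_blue below 0.03 m/s and contact force between tin_blue and the arm below 0.1 N and contact force between tin_blue and the fingers below 0.1 N)) or ((x of ball_c0 in the frame of tin_blue between -0.055 and 0.055 m and y of ball_c0 in the frame of tin_blue between -0.03 and 0.03 m and z of ball_c0 in the frame of tin_blue between 0 and 0.08 m) and (horizontal distance between tin_blue and trivet below 0.05 m and height (world z) of tin_blue between 0.09 and 0.22 m and angle between tin_blue's own z axis and vertical below 0.25 rad and linear speed of tin_blue below 0.05 m/s and contact force between the fingers and tin_blue above 1 N) and (height (world z) of tin_red between -0.01 and 0.012 m and angle between tin_red's own z axis and vertical below 0.1 rad and linear speed of tin_red below 0.03 m/s and contact force between tin_red and the arm below 0.1 N and contact force between tin_red and the fingers below 0.1 N) and (height (world z) of tin_yellow between -0.01 and 0.012 m and angle between tin_yellow's own z axis and vertical below 0.1 rad and linear speed of tin_yellow below 0.03 m/s and contact force between tin_yellow and the arm below 0.1 N and contact force between tin_yellow and the fingers below 0.1 N)))); the arm keeps its last pose, push and grip.
It fails at once if another thing on the worktop is pushed more than 3 cm or knocked over (distance of any of white_cup, jam_jar, salt_shaker, spice_jar from where it was at the start of the episode above 0.03 m or angle between any of white_cup, jam_jar, salt_shaker, spice_jar's own z axis and vertical above 0.5 rad).
It also fails if it takes over 72 s, if anything falls off the work surface, if the arm or the gripper's body presses on something with over 40 N, if the wrist force passes 120 N, or if a joint passes its speed limit or range.

### The arm

A 7-joint arm with a two-finger parallel gripper is mounted at the origin on a cart in front of the work surface, level with it; the furniture and walls round the work are solid. World frame = base frame: x ahead of the robot, y to its left, z up, the work surface at z = 0. Lengths are in m, angles in rad, forces in N, time in s.
With the tool pointing down it reaches from about 0.35 to 0.9 m from the base axis. Payload 8.1 kg.
Tool frame: the origin (TCP) lies midway between the tips of the shut fingers; the grasp point (between the pads) lies 19 mm behind it; z points along the fingers, x is the direction in which the jaws open and shut, and the axes are right-handed (so a half turn about z gives the same grasp; the last joint's range is limited). The gripper opens to 92 mm and grips with 3 to 60 N. Pads are 19 mm wide; open, the fingers measure 130 mm over their backs; the gripper's body (75 mm by 190 mm) begins 47 mm behind the grasp point.
Start: joints at [-1.334, 0.434, 0.025, 1.573, -0.012, 1.134, -0.075], TCP at [0.208, 0.589, 0.204] pointing down, gripper open.
Joint ranges: [-2.62, 2.62], [-0.44, 2.09], [-1.27, 1.32], [0.08, 2.57], [-1.32, 4.46], [0.12, 2], [-2.74, 2.74]. Speed limits (rad/s): [2.22, 2.22, 3.01, 3.01, 3.14, 3.14, 3.14].

### API

Orientations are given as a rotation vector (axis times angle).
In Python, from cell import arm gives the robot as it stands. The module is installed in compiled form; this text tells all that it offers.
- The arm moves only by the tool play_rows, never from a script. Its argument "motion" is a list of rows, each a list of 7 numbers: the gripper's target within -1 to 1 (fully open at 1, half-way at 0, shut at -1), then the shift along the tool's x, y, z in mm, then the turn, a rotation vector about the tool's x, y, z in rad. In form: [[claw, tx, ty, tz, ax, ay, az], ...]. A call has 1 to 10 rows; each row is the pose to reach, as a shift and turn from the pose measured when the call began, along the tool's axes at that moment; what a row does not reach only later rows make up. A row lasts 1/10 s, in which the tool goes at most 50 mm and 8.59 degrees, less where a joint would pass 70% of its speed; a pose out of reach is approached as far as the arm can. A call with a gripper value outside its range is refused whole. The fingers move at their own pace and stop on an object; "force" is the grip in N (left out, the last holds). Time passes only in rows, so rows that repeat a pose let the fingers close. It gives the time, the measured TCP pose, the force and the opening at its end, in the units of the state.
- arm.observe(): the state, without advancing time (a new reading comes with each control period).
- arm.get_image(name): name is "scene" or "side" or "wrist"; returns a dict with "img" (480x640x3 uint8, blue, green, red), "depth" (480x640 float32, m along the optical axis (not along the pixel's ray), 0 where there is no reading), "K" (3x3 intrinsics, pixels), "k1" (the pictures are not rectified: a ray, as slopes to the right and down, at radius r is drawn at 1 + k1 r^2 times it, then the intrinsics apply), "rvec" (rotation vector, rad) and "tvec" (3), from world to camera coordinates, as OpenCV has them. Camera axes: x right, y down, z forward; pixel columns grow to the right and rows downward; lengths in m; the calibration is good to about 2 mm. A picture is of the moment at which its call begins.
- arm.sign_off(): hands the job in, once; it reports no verdict.
Trained networks look in a picture, given as the dict that the camera call returned (one of the last four; its "shot" number tells which), for a name from the list of things; names that differ only in an ending like _2 or _b are one class to them, and where a whole thing is asked for, a point or a joint stands for the part that bears it (a point fixed in the world has none). Each returns a list of dicts, best first, with "score" (0 to 1); they miss things now and then, are a little off and sometimes report something else, mostly with a low value. They report only what shows in the picture. A call takes as long as a camera call. They do not tell look-alikes from the thing itself.
- arm.look_for(picture, query): "box" ([left, top, width, height] as shares, 0 to 1, of the picture: columns of its width, rows of its height, round what is visible of it).
The state is a dict: "clock": time; "joints": joint angles; "dq": joint speeds; "joint_efforts": joint torques, N m; "position": TCP position; "ee_rot": TCP orientation; "force": force on the tool from outside, world axes, zero at the start; "ft_torque": the same for the moment, N m; "width": opening from 0.0 (shut) to 1.0 (fully open).
Only numpy, scipy, OpenCV 4.12 (cv2) and the standard library are available. Lean on these libraries where they do the work, as an engineer would, in place of code of your own. Each camera call takes 0.05 s, during which the arm holds its last target. There are 200 camera calls.

## Working session

There is one attempt and no reset: what is moved stays moved. The work goes in short steps, Python scripts to look and compute and a tool call to move; the robot and the scene stay as the last step left them, time stands still between calls to the robot, and variables do not carry over. Pictures are saved under pics/ and viewed, on a budget of 10 in all, crops included, one or two more only if the job needs it, and the job is handed in when it is done.

Besides the shell and the picture viewer there is one more tool, called as name(argument=value, ...) on one line, values as JSON. play_rows: Moves the arm, as the interface text tells. Its arguments: {"type":"object","properties":{"motion":{"type":"array"},"force":{"type":"number"}},"required":["motion"]}

```bash
mkdir -p pics; python3 - <<'E'
from cell import arm
import cv2,numpy as np
a=arm.get_image("scene");b=arm.get_image("side")
s=arm.observe();print({k:np.round(v,3).tolist() for k,v in s.items()})
cv2.imwrite("pics/scene.png",a["img"]);cv2.imwrite("pics/side.png",b["img"])
for p,n in((a,"scene"),(b,"side")):
  np.savez(n+".npz",**p)
  for q in["tin_red","tin_yellow","tin_blue","trivet","white_cup","jam_jar","salt_shaker","spice_jar"]:
    for d in arm.look_for(p,q)[:3]:
      x,y,w,h=d["box"];print(n,q,round(d["score"],2),[round(v) for v in(x*640,y*480,w*640,h*480)])
E
```

```text
{'clock': 0.1, 'joints': [-1.334, 0.435, 0.025, 1.574, -0.012, 1.134, -0.075], 'dq': [0.0, -0.003, 0.001, -0.002, -0.001, -0.0, -0.002], 'joint_efforts': [0.003, -66.913, 0.988, -31.515, -0.061, 0.037, 0.0], 'position': [0.208, 0.589, 0.204], 'ee_rot': [2.564, 1.813, -0.002], 'force': [0.154, -0.55, -0.257], 'ft_torque': [0.019, 0.0, -0.004], 'width': 0.996}
scene tin_red 0.6 [282, 234, 45, 43]
scene tin_yellow 0.89 [317, 284, 47, 49]
scene tin_blue 0.59 [390, 340, 51, 50]
scene trivet 0.84 [337, 234, 36, 37]
scene trivet 0.48 [285, 233, 39, 45]
scene white_cup 0.95 [272, 188, 27, 37]
scene jam_jar 0.95 [318, 190, 24, 29]
scene salt_shaker 0.72 [366, 213, 13, 26]
scene spice_jar 0.67 [381, 210, 12, 31]
scene spice_jar 0.18 [334, 237, 40, 33]
side tin_red 0.71 [234, 147, 31, 38]
side tin_red 0.58 [265, 219, 35, 47]
side tin_yellow 0.94 [260, 263, 34, 56]
side tin_blue 0.63 [274, 347, 49, 66]
side trivet 0.75 [314, 242, 47, 31]
side trivet 0.18 [274, 345, 46, 66]
side white_cup 0.62 [285, 177, 37, 38]
side jam_jar 0.78 [331, 198, 22, 26]
side salt_shaker 0.73 [318, 242, 43, 30]
side salt_shaker 0.62 [367, 224, 11, 30]
side salt_shaker 0.24 [285, 177, 36, 38]
side spice_jar 0.65 [375, 222, 15, 40]
```

View pics/scene.png

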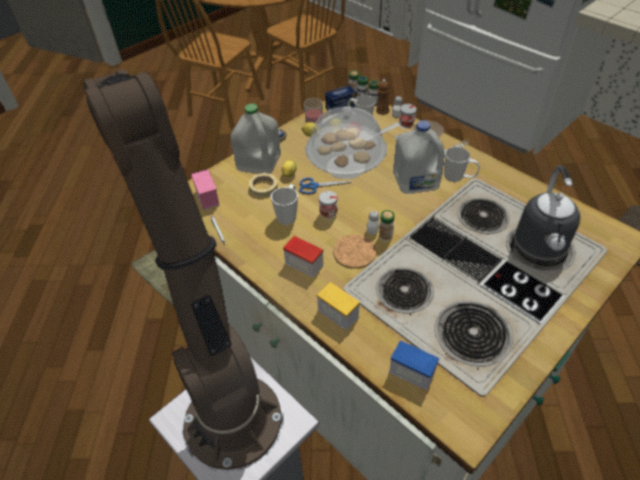

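View pics/side.png

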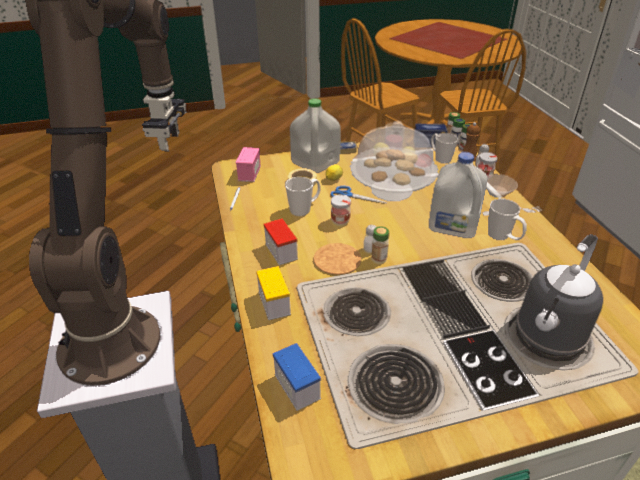

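The scene camera shows the red tin at (303,255), yellow at (338,305), blue at (413,365) and trivet at (354,251). The pink look-alike is at (205,190) and is not meant. Mugs stand at (285,205) and (457,162); the mug nearest the robot is the first. The side camera agrees. Next I measure, with one close crop.

```bash
cat > h.py <<'E'
import cv2,numpy as np
def cloud(p):
    v,u=np.mgrid[0:480,0:640]; K=p["K"]
    x=(u-K[0,2])/K[0,0]; y=(v-K[1,2])/K[1,1]; k=float(p["k1"])
    a,b=x.copy(),y.copy()
    for _ in range(8):
        f=1+k*(a*a+b*b); a,b=x/f,y/f
    d=p["depth"]; C=np.stack([a*d,b*d,d],-1)
    R=cv2.Rodrigues(np.array(p["rvec"],float))[0]
    W=(C-np.array(p["tvec"]).reshape(3))@R
    W[d<=0]=np.nan
    return W
def lid(p,box,hue):
    x,y,w,h=box; W=cloud(p); H=cv2.cvtColor(p["img"],cv2.COLOR_BGR2HSV).astype(int)
    m=np.zeros((480,640),bool); m[y-4:y+h+4,x-4:x+w+4]=1
    dh=np.abs((H[...,0]-hue+90)%180-90)
    m&=(dh<9)&(H[...,1]>150)
    P=W[m]; P=P[np.isfinite(P).all(1)]
    z=np.median(P[:,2]); T=P[(P[:,2]>0.07)&(P[:,2]<.09)]
    (c,s,an)=cv2.minAreaRect((T[:,:2]*1000).astype(np.float32))
    if s[0]<s[1]: s=s[::-1]; an+=90
    return np.round(c),np.round(s),round((an+90)%180-90,1),len(T),round(z,3)
E
python3 - <<'E'
from h import *
B={"scene":dict(r=(282,234,45,43),y=(317,284,47,49),b=(390,340,51,50),t=(337,234,36,37)),
"side":dict(r=(265,219,35,47),y=(260,263,34,56),b=(274,347,49,66),t=(314,242,47,31))}
oth={"scene":dict(cup=(272,188,27,37),jam=(318,190,24,29),salt=(366,213,13,26),spice=(381,210,12,31)),"side":dict(cup=(285,177,37,38),jam=(331,198,22,26),salt=(367,224,11,30),spice=(375,222,15,40))}
for n in B:
    p=dict(np.load(n+".npz"));W=cloud(p)
    for q,h in(("r",0),("y",25),("b",110)): print(n,q,*lid(p,B[n][q],h))
    x,y,w,h=B[n]["t"];P=W[y:y+h,x:x+w].reshape(-1,3)
    H=cv2.cvtColor(p["img"],cv2.COLOR_BGR2HSV)[y:y+h,x:x+w].reshape(-1,3)
    T=P[(P[:,2]>.004)&(P[:,2]<.014)&(H[:,0]<15)]
    print(n,"trivet",T.min(0).round(3),T.max(0).round(3),((T.min(0)+T.max(0))/2).round(3),np.median(T,0).round(3))
    for q,(x,y,w,h) in oth[n].items():
        P=W[y:y+h,x:x+w].reshape(-1,3);P=P[P[:,2]>.03];print(n,q,np.nanmedian(P,0).round(3),np.nanmax(P[:,2]).round(3))
p=dict(np.load("side.npz"));cv2.imwrite("pics/crop.png",cv2.resize(p["img"][140:420,220:400],None,fx=2,fy=2,interpolation=cv2.INTER_CUBIC))
E
```

```text
scene r [483. 241.] [117.  66.] -81.0 543 0.08
scene y [421.  33.] [115.  67.] -88.5 689 0.08
scene b [ 419. -246.] [106.  61.] -74.8 808 0.08
scene trivet [0.574 0.094 0.004] [0.698 0.228 0.014] [0.636 0.161 0.009] [0.631 0.151 0.008]
scene cup [0.587 0.436 0.076] 0.112
scene jam [0.688 0.333 0.078] 0.092
scene salt [0.732 0.171 0.06 ] 0.095
scene spice [0.741 0.123 0.086] 0.115
side r [484. 239.] [115.  61.] -79.5 533 0.08
side y [423.  32.] [117.  62.] -86.5 777 0.076
side b [ 422. -246.] [110.  59.] -75.2 1050 0.08
side trivet [0.566 0.092 0.004] [0.702 0.224 0.014] [0.634 0.158 0.009] [0.637 0.156 0.009]
side cup [0.589 0.419 0.079] 0.11
side jam [0.693 0.324 0.066] 0.088
side salt [0.736 0.159 0.073] 0.109
side spice [0.752 0.115 0.082] 0.111
```

View pics/crop.png

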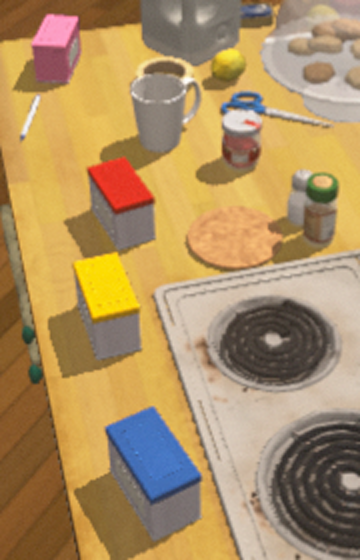

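The crop confirms it: red tin at crop (122,200), pink box well apart at (57,48), all three tins upright. Sizes and heights fit (about 110x60, lid at 80 mm). First reach is to the red tin.

```bash
cat >> h.py <<'E'
from scipy.spatial.transform import Rotation as Rn
def go(s,x,y,z,yaw=None):
    """tool-frame shift (mm) and turn to vertical tool at x,y,z with tool x at world yaw (deg, mod 180)"""
    R=Rn.from_rotvec(s["ee_rot"]); M=R.as_matrix()
    sh=M.T@(np.array([x,y,z])-s["position"])*1000
    cur=np.degrees(np.arctan2(M[1,0],M[0,0]))
    if yaw is None: yaw=cur
    yaw=cur+(yaw-cur+90)%180-90
    t=np.radians(yaw); c,n=np.cos(t),np.sin(t)
    D=np.array([[c,n,0],[n,-c,0],[0,0,-1]])
    print("shift",sh.round(1),"turn",Rn.from_matrix(M.T@D).as_rotvec().round(3),"cur yaw",cur.round(1),"q7",round(s["joints"][6],2),"pos",np.round(s["position"],3),"M",np.round(s["ft_torque"],3),"F",np.round(s["force"],2),"w",round(s["width"],3),"t",round(s["clock"],2))
E
python3 - <<'E'
from h import *
from cell import arm
go(arm.observe(),.484,.240,.15,10)
E
```

```text
shift [-237.4  376.3   54.2] turn [ 0.    -0.     1.056] cur yaw 70.5 q7 -0.08 pos [0.208 0.589 0.204] M [0.039 0.032 0.037] F [-0.82 -0.53  0.28] w 0.998 t 0.9
```

play_rows(motion=[[1, -24, 38, 0, 0, 0, 0.1], [1, -48, 76, 0, 0, 0, 0.22], [1, -72, 114, 0, 0, 0, 0.34], [1, -96, 152, 5, 0, 0, 0.46], [1, -120, 190, 10, 0, 0, 0.58], [1, -144, 228, 20, 0, 0, 0.7], [1, -168, 266, 30, 0, 0, 0.82], [1, -192, 304, 40, 0, 0, 0.94], [1, -216, 342, 50, 0, 0, 1.056], [1, -237, 376, 54, 0, 0, 1.056]])

```text
clock: 1.9
position: [0.4846, 0.2384, 0.1496]
ee_rot: [3.13, 0.267, -0.0]
force: [1.2, 0.1, 0.2]
width: 1.002
```

```bash
python3 - <<'E'
from h import *
from cell import arm
go(arm.observe(),.484,.240,.03,10)
p=arm.get_image("wrist");np.savez("w.npz",**p)
print(lid(p,(5,5,630,470),0))
E
```

```text
shift [ -0.3  -1.8 119.6] turn [ 0.001  0.    -0.004] cur yaw 9.7 q7 -0.22 pos [0.485 0.238 0.15 ] M [-0.088  0.048  0.005] F [1.2  0.09 0.19] w 1.002 t 1.9
(array([482., 242.]), array([112.,  61.]), -78.7, 12823, np.float64(0.08))
```

play_rows(motion=[[1, -1, -2, 35, 0, 0, -0.01], [1, -1, -2, 70, 0, 0, -0.01], [1, -1, -2, 100, 0, 0, -0.01], [1, -1, -2, 120, 0, 0, -0.01], [1, -1, -2, 120, 0, 0, -0.01], [-1, -1, -2, 120, 0, 0, -0.01], [-1, -1, -2, 120, 0, 0, -0.01], [-1, -1, -2, 120, 0, 0, -0.01], [-1, -1, -2, 120, 0, 0, -0.01], [-1, -1, -2, 120, 0, 0, -0.01]], force=50)

```text
clock: 2.95
position: [0.4874, 0.2331, 0.0304]
ee_rot: [3.126, 0.276, 0.003]
force: [-4.2, -0.9, 7.7]
width: 0.649
```

play_rows(motion=[[-1, 0, 0, -10, 0, 0, 0], [-1, 0, 0, -40, 0, 0, 0], [-1, 0, 0, -80, 0, 0, 0], [-1, 0, 0, -120, 0, 0, 0], [-1, 0, 0, -150, 0, 0, 0], [-1, 0, 0, -170, 0, 0, 0], [-1, 0, 0, -170, 0, 0, 0], [-1, 0, 0, -170, 0, 0, 0], [-1, 0, 0, -170, 0, 0, 0]])

```text
clock: 3.85
position: [0.4861, 0.2332, 0.1989]
ee_rot: [3.125, 0.276, -0.001]
force: [0.2, 0.3, -3.8]
width: 0.65
```

```bash
python3 - <<'E'
from h import *
from cell import arm
go(arm.observe(),.48,.24,.2)
E
```

```text
shift [-4.8 -7.8 -1.1] turn [0.005 0.001 0.   ] cur yaw 10.1 q7 -0.24 pos [0.486 0.233 0.199] M [-0.163  0.015 -0.014] F [ 0.21  0.26 -3.77] w 0.65 t 3.85
```

play_rows(motion=[[-1, 0, 50, 0, 0, 0, 0], [-1, 0, 100, 0, 0, 0, 0], [-1, 0, 150, 0, 0, 0, 0], [-1, 0, 150, 0, 0, 0, 0], [-1, 0, 150, 0, 0, 0, 0], [-1, 0, 150, 0, 0, 0, 0], [-1, 0, 150, 0, 0, 0, 0], [-1, 0, 150, 0, 0, 0, 0]])

```text
clock: 4.65
position: [0.5122, 0.0868, 0.1993]
ee_rot: [3.124, 0.28, -0.002]
force: [-0.4, 1.0, -3.7]
width: 0.655
```

```bash
cat > avg.py <<'E'
from h import *
from cell import arm
T=[];F=[]
for i in range(5):
    arm.get_image("wrist"); s=arm.observe(); T.append(s["ft_torque"]);F.append(s["force"])
M=Rn.from_rotvec(s["ee_rot"]).as_matrix()
T=np.array(T);print("tool M mean",(T@M).mean(0).round(3),"sd",(T@M).std(0).round(3),"F",np.mean(F,0).round(2),"pos",np.round(s["position"],3),"rv",np.round(s["ee_rot"],3),"t",round(s["clock"],2))
E
python3 avg.py
```

```text
tool M mean [-0.073 -0.059  0.003] sd [0.046 0.028 0.029] F [-0.17 -0.11 -3.68] pos [0.512 0.086 0.2  ] rv [ 3.124e+00  2.770e-01 -1.000e-03] t 4.9
```

play_rows(motion=[[-1, 0, -50, 0, 0, 0, 0], [-1, 0, -100, 0, 0, 0, 0], [-1, 0, -150, 0, 0, 0, 0], [-1, 0, -150, 0, 0, 0, 0], [-1, 0, -150, 0, 0, 0, 0], [-1, 0, -150, 0, 0, 0, 0], [-1, 0, -150, 0, 0, 0, 0], [-1, 0, -150, 0, 0, 0, 0]])

```text
clock: 5.7
position: [0.4864, 0.2323, 0.1991]
ee_rot: [3.125, 0.274, -0.001]
force: [0.3, 0.1, -4.2]
width: 0.654
```

```bash
python3 avg.py
```

```text
tool M mean [-0.107 -0.052 -0.003] sd [0.012 0.026 0.026] F [ 0.34 -0.17 -3.64] pos [0.486 0.233 0.199] rv [ 3.125e+00  2.760e-01 -1.000e-03] t 5.95
```

play_rows(motion=[[-1, 0, 50, 0, 0, 0, 0], [-1, 0, 100, 0, 0, 0, 0], [-1, 0, 150, 0, 0, 0, 0], [-1, 0, 150, 0, 0, 0, 0], [-1, 0, 150, 0, 0, 0, 0], [-1, 0, 150, 0, 0, 0, 0], [-1, 0, 150, 0, 0, 0, 0], [-1, 0, 150, 0, 0, 0, 0]])

```text
clock: 6.75
position: [0.5122, 0.0868, 0.1996]
ee_rot: [3.124, 0.28, -0.001]
force: [0.6, 0.9, -3.4]
width: 0.649
```

```bash
python3 avg.py
```

```text
tool M mean [-0.088 -0.03  -0.029] sd [0.018 0.026 0.011] F [-0.16 -0.16 -3.4 ] pos [0.512 0.086 0.2  ] rv [ 3.125e+00  2.770e-01 -1.000e-03] t 7.0
```

play_rows(motion=[[-1, 0, -50, 0, 0, 0, 0], [-1, 0, -100, 0, 0, 0, 0], [-1, 0, -150, 0, 0, 0, 0], [-1, 0, -150, 0, 0, 0, 0], [-1, 0, -150, 0, 0, 0, 0], [-1, 0, -150, 0, 0, 0, 0], [-1, 0, -150, 0, 0, 0, 0], [-1, 0, -150, 0, 0, 0, 0]])

```text
clock: 7.8
position: [0.4864, 0.2323, 0.1991]
ee_rot: [3.125, 0.274, -0.001]
force: [-0.3, -0.3, -2.8]
width: 0.651
```

```bash
python3 avg.py; python3 -c "
from h import *
from cell import arm
go(arm.observe(),.484,.236,.035,10)"
```

```text
tool M mean [-0.104 -0.05   0.027] sd [0.021 0.03  0.021] F [ 0.04  0.18 -3.54] pos [0.486 0.233 0.199] rv [ 3.125e+00  2.760e-01 -1.000e-03] t 8.05
shift [ -1.4  -3.9 164. ] turn [0.005 0.001 0.002] cur yaw 10.1 q7 -0.24 pos [0.486 0.233 0.199] M [-0.097  0.    -0.   ] F [ 0.15  0.66 -2.97] w 0.654 t 8.05
```

Red: the moments differ by about 0.025 N m, so it is silent. I set it back down.

play_rows(motion=[[-1, 0, 0, 40, 0, 0, 0], [-1, 0, 0, 80, 0, 0, 0], [-1, 0, 0, 120, 0, 0, 0], [-1, 0, 0, 145, 0, 0, 0], [-1, 0, 0, 160, 0, 0, 0], [-1, 0, 0, 168, 0, 0, 0], [-1, 0, 0, 168, 0, 0, 0], [-1, 0, 0, 168, 0, 0, 0]])

```text
clock: 8.85
position: [0.4867, 0.2327, 0.0315]
ee_rot: [3.125, 0.276, 0.001]
force: [0.8, -0.2, -3.4]
width: 0.648
```

play_rows(motion=[[1, 0, 0, 0, 0, 0, 0], [1, 0, 0, 0, 0, 0, 0], [1, 0, 0, 0, 0, 0, 0], [1, 0, 0, -15, 0, 0, 0], [1, 0, 0, -40, 0, 0, 0], [1, 0, 0, -70, 0, 0, 0], [1, 0, 0, -100, 0, 0, 0], [1, 0, 0, -130, 0, 0, 0], [1, 0, 0, -130, 0, 0, 0]])

```text
clock: 9.75
position: [0.489, 0.2344, 0.1656]
ee_rot: [3.129, 0.276, 0.011]
force: [1.2, 0.2, -0.3]
width: 1.003
```

```bash
python3 - <<'E'
from h import *
from cell import arm
go(arm.observe(),.422,.032,.15,2.5)
p=arm.get_image("wrist");print(lid(p,(5,5,630,470),0))
E
```

```text
shift [-101.5  187.5   15.2] turn [ 0.001 -0.007  0.133] cur yaw 10.1 q7 -0.21 pos [0.489 0.234 0.166] M [-0.042 -0.042  0.032] F [ 1.17  0.2  -0.31] w 1.003 t 9.75
(array([590., 263.]), array([277., 112.]), 11.6, 11943, np.float64(0.08))
```

play_rows(motion=[[1, -22, 42, 0, 0, 0, 0.03], [1, -44, 84, 0, 0, 0, 0.06], [1, -66, 125, 5, 0, 0, 0.1], [1, -88, 165, 10, 0, -0.007, 0.133], [1, -101, 187, 15, 0, -0.007, 0.133], [1, -101, 187, 15, 0, -0.007, 0.133], [1, -101, 187, 15, 0, -0.007, 0.133]])

```text
clock: 10.5
position: [0.421, 0.032, 0.1482]
ee_rot: [3.139, 0.067, -0.005]
force: [-0.2, -0.5, 0.1]
width: 0.998
```

```bash
python3 - <<'E'
from h import *
from cell import arm
p=arm.get_image("wrist");l=lid(p,(5,5,630,470),25);print(l)
W=cloud(p);print(W[:,:,:2][np.isfinite(W[...,0])].min(0),W[:,:,:2][np.isfinite(W[...,0])].max(0))
go(arm.observe(),l[0][0]/1000,l[0][1]/1000,.03,l[2]+90)
E
```

```text
(array([421.,  33.]), array([112.,  62.]), -86.4, 12882, np.float64(0.08))
[-0.67164013 -1.03152227] [0.75285206 0.4959803 ]
shift [ -0.2  -0.4 118.4] turn [ 0.002  0.003 -0.019] cur yaw 2.5 q7 -0.03 pos [0.421 0.033 0.148] M [-0.068 -0.034  0.022] F [ 0.01 -0.31 -0.82] w 1.0 t 10.55
```

play_rows(motion=[[1, 0, 0, 35, 0, 0, -0.019], [1, 0, 0, 70, 0, 0, -0.019], [1, 0, 0, 100, 0, 0, -0.019], [1, 0, 0, 118, 0, 0, -0.019], [1, 0, 0, 118, 0, 0, -0.019], [-1, 0, 0, 118, 0, 0, -0.019], [-1, 0, 0, 118, 0, 0, -0.019], [-1, 0, 0, 118, 0, 0, -0.019], [-1, 0, 0, 118, 0, 0, -0.019], [-1, 0, 0, 118, 0, 0, -0.019]])

```text
clock: 11.55
position: [0.4217, 0.0328, 0.0309]
ee_rot: [3.139, 0.099, -0.002]
force: [-0.8, 0.0, 6.7]
width: 0.65
```

play_rows(motion=[[-1, 0, 0, -10, 0, 0, 0], [-1, 0, 0, -40, 0, 0, 0], [-1, 0, 0, -80, 0, 0, 0], [-1, 0, 0, -120, 0, 0, 0], [-1, 0, 0, -150, 0, 0, 0], [-1, 0, 0, -170, 0, 0, 0], [-1, 0, 0, -170, 0, 0, 0], [-1, 0, 0, -170, 0, 0, 0], [-1, 0, 0, -170, 0, 0, 0]])

```text
clock: 12.45
position: [0.4207, 0.0328, 0.1996]
ee_rot: [3.138, 0.099, -0.006]
force: [0.1, -0.1, -5.5]
width: 0.651
```

play_rows(motion=[[-1, 0, 50, 0, 0, 0, 0], [-1, 0, 100, 0, 0, 0, 0], [-1, 0, 150, 0, 0, 0, 0], [-1, 0, 150, 0, 0, 0, 0], [-1, 0, 150, 0, 0, 0, 0], [-1, 0, 150, 0, 0, 0, 0], [-1, 0, 150, 0, 0, 0, 0], [-1, 0, 150, 0, 0, 0, 0]])

```text
clock: 13.25
position: [0.4301, -0.1157, 0.1997]
ee_rot: [3.138, 0.102, -0.007]
force: [-0.2, 1.3, -4.7]
width: 0.649
```

```bash
python3 avg.py
```

```text
tool M mean [-0.007 -0.068  0.005] sd [0.036 0.023 0.024] F [-0.05  0.08 -5.04] pos [ 0.43  -0.117  0.2  ] rv [ 3.138  0.1   -0.006] t 13.5
```

play_rows(motion=[[-1, 0, -50, 0, 0, 0, 0], [-1, 0, -100, 0, 0, 0, 0], [-1, 0, -150, 0, 0, 0, 0], [-1, 0, -150, 0, 0, 0, 0], [-1, 0, -150, 0, 0, 0, 0], [-1, 0, -150, 0, 0, 0, 0], [-1, 0, -150, 0, 0, 0, 0], [-1, 0, -150, 0, 0, 0, 0]])

```text
clock: 14.3
position: [0.4207, 0.032, 0.1997]
ee_rot: [3.138, 0.096, -0.006]
force: [0.6, -0.0, -4.8]
width: 0.651
```

```bash
python3 avg.py
```

```text
tool M mean [-0.136 -0.039  0.006] sd [0.012 0.019 0.033] F [ 0.19  0.3  -4.46] pos [0.421 0.033 0.2  ] rv [ 3.138  0.099 -0.006] t 14.55
```

play_rows(motion=[[-1, 0, 50, 0, 0, 0, 0], [-1, 0, 100, 0, 0, 0, 0], [-1, 0, 150, 0, 0, 0, 0], [-1, 0, 150, 0, 0, 0, 0], [-1, 0, 150, 0, 0, 0, 0], [-1, 0, 150, 0, 0, 0, 0], [-1, 0, 150, 0, 0, 0, 0], [-1, 0, 150, 0, 0, 0, 0]])

```text
clock: 15.35
position: [0.4302, -0.1157, 0.1999]
ee_rot: [3.138, 0.102, -0.006]
force: [-0.1, -0.6, -4.7]
width: 0.65
```

```bash
python3 avg.py
```

```text
tool M mean [-0.009 -0.05  -0.036] sd [0.016 0.013 0.02 ] F [-0.13 -0.04 -4.15] pos [ 0.43  -0.117  0.2  ] rv [ 3.138  0.1   -0.006] t 15.6
```

play_rows(motion=[[-1, 0, -50, 0, 0, 0, 0], [-1, 0, -100, 0, 0, 0, 0], [-1, 0, -150, 0, 0, 0, 0], [-1, 0, -150, 0, 0, 0, 0], [-1, 0, -150, 0, 0, 0, 0], [-1, 0, -150, 0, 0, 0, 0], [-1, 0, -150, 0, 0, 0, 0], [-1, 0, -150, 0, 0, 0, 0]])

```text
clock: 16.4
position: [0.4207, 0.032, 0.1997]
ee_rot: [3.138, 0.096, -0.006]
force: [0.5, -0.3, -4.0]
width: 0.651
```

```bash
python3 avg.py
```

```text
tool M mean [-0.154 -0.068  0.008] sd [0.029 0.027 0.022] F [-0.19 -0.29 -5.06] pos [0.421 0.033 0.2  ] rv [ 3.138  0.099 -0.006] t 16.65
```

Yellow: the moments differ by about 0.137 N m, twice over, so it rattles. I set it down, then shake blue as ordered.

play_rows(motion=[[-1, 0, 0, 40, 0, 0, 0], [-1, 0, 0, 80, 0, 0, 0], [-1, 0, 0, 120, 0, 0, 0], [-1, 0, 0, 145, 0, 0, 0], [-1, 0, 0, 160, 0, 0, 0], [-1, 0, 0, 168, 0, 0, 0], [-1, 0, 0, 168, 0, 0, 0], [-1, 0, 0, 168, 0, 0, 0]])

```text
clock: 17.45
position: [0.4207, 0.0325, 0.0321]
ee_rot: [3.138, 0.099, -0.004]
force: [1.4, -0.6, -5.2]
width: 0.653
```

play_rows(motion=[[1, 0, 0, 0, 0, 0, 0], [1, 0, 0, 0, 0, 0, 0], [1, 0, 0, 0, 0, 0, 0], [1, 0, 0, -15, 0, 0, 0], [1, 0, 0, -40, 0, 0, 0], [1, 0, 0, -70, 0, 0, 0], [1, 0, 0, -100, 0, 0, 0], [1, 0, 0, -130, 0, 0, 0], [1, 0, 0, -130, 0, 0, 0]])

```text
clock: 18.35
position: [0.4235, 0.0332, 0.1654]
ee_rot: [-3.14, -0.099, -0.006]
force: [-0.5, 0.1, 0.1]
width: 0.998
```

```bash
python3 - <<'E'
from h import *
from cell import arm
go(arm.observe(),.421,-.246,.15,15)
E
```

```text
shift [-20.  278.5  15.3] turn [-0.    -0.004 -0.199] cur yaw 3.6 q7 -0.01 pos [0.423 0.033 0.165] M [-0.036  0.046  0.015] F [-0.49  0.08  0.07] w 0.998 t 18.35
```

play_rows(motion=[[1, -3, 45, 0, 0, 0, -0.03], [1, -6, 90, 0, 0, 0, -0.06], [1, -9, 135, 0, 0, 0, -0.1], [1, -12, 180, 5, 0, 0, -0.13], [1, -15, 225, 10, 0, 0, -0.17], [1, -18, 260, 15, 0, 0, -0.2], [1, -20, 278, 15, 0, 0, -0.2], [1, -20, 278, 15, 0, 0, -0.2], [1, -20, 278, 15, 0, 0, -0.2]])

```text
clock: 19.25
position: [0.4207, -0.2452, 0.1498]
ee_rot: [-3.114, -0.41, -0.005]
force: [-0.7, 1.1, 0.2]
width: 0.999
```

```bash
python3 - <<'E'
from h import *
from cell import arm
p=arm.get_image("wrist");l=lid(p,(5,5,630,470),110);print(l)
go(arm.observe(),l[0][0]/1000,l[0][1]/1000,.03,l[2]+90)
E
```

```text
(array([ 422., -244.]), array([108.,  60.]), -74.5, 9534, np.float64(0.081))
shift [  0.7  -0.2 119.9] turn [-0.    -0.003 -0.007] cur yaw 15.1 q7 0.96 pos [ 0.421 -0.244  0.15 ] M [-0.059  0.04  -0.019] F [ 0.28  0.2  -0.  ] w 1.0 t 19.3
```

play_rows(motion=[[1, 1, 0, 35, 0, 0, -0.007], [1, 1, 0, 70, 0, 0, -0.007], [1, 1, 0, 100, 0, 0, -0.007], [1, 1, 0, 119, 0, 0, -0.007], [1, 1, 0, 119, 0, 0, -0.007], [-1, 1, 0, 119, 0, 0, -0.007], [-1, 1, 0, 119, 0, 0, -0.007], [-1, 1, 0, 119, 0, 0, -0.007], [-1, 1, 0, 119, 0, 0, -0.007], [-1, 1, 0, 119, 0, 0, -0.007]])

```text
clock: 20.3
position: [0.4227, -0.2441, 0.0315]
ee_rot: [-3.112, -0.423, -0.007]
force: [-0.4, 0.7, 6.9]
width: 0.65
```

play_rows(motion=[[-1, 0, 0, -10, 0, 0, 0], [-1, 0, 0, -40, 0, 0, 0], [-1, 0, 0, -80, 0, 0, 0], [-1, 0, 0, -120, 0, 0, 0], [-1, 0, 0, -150, 0, 0, 0], [-1, 0, 0, -170, 0, 0, 0], [-1, 0, 0, -170, 0, 0, 0], [-1, 0, 0, -170, 0, 0, 0], [-1, 0, 0, -170, 0, 0, 0]])

```text
clock: 21.2
position: [0.4212, -0.2438, 0.2005]
ee_rot: [-3.111, -0.423, -0.004]
force: [0.3, 0.5, -1.8]
width: 0.651
```

play_rows(motion=[[-1, 0, -50, 0, 0, 0, 0], [-1, 0, -100, 0, 0, 0, 0], [-1, 0, -150, 0, 0, 0, 0], [-1, 0, -150, 0, 0, 0, 0], [-1, 0, -150, 0, 0, 0, 0], [-1, 0, -150, 0, 0, 0, 0], [-1, 0, -150, 0, 0, 0, 0], [-1, 0, -150, 0, 0, 0, 0]])

```text
clock: 22.0
position: [0.3811, -0.1004, 0.2005]
ee_rot: [-3.112, -0.42, -0.003]
force: [-0.1, -0.6, -1.7]
width: 0.649
```

```bash
python3 avg.py
```

```text
tool M mean [-0.085 -0.051  0.001] sd [0.019 0.03  0.012] F [-0.15  0.27 -2.  ] pos [ 0.381 -0.1    0.201] rv [-3.112 -0.422 -0.004] t 22.25
```

play_rows(motion=[[-1, 0, 50, 0, 0, 0, 0], [-1, 0, 100, 0, 0, 0, 0], [-1, 0, 150, 0, 0, 0, 0], [-1, 0, 150, 0, 0, 0, 0], [-1, 0, 150, 0, 0, 0, 0], [-1, 0, 150, 0, 0, 0, 0], [-1, 0, 150, 0, 0, 0, 0], [-1, 0, 150, 0, 0, 0, 0]])

```text
clock: 23.05
position: [0.4212, -0.2429, 0.2006]
ee_rot: [-3.11, -0.425, -0.005]
force: [0.8, 0.2, -1.7]
width: 0.652
```

```bash
python3 avg.py
```

```text
tool M mean [-0.077 -0.069 -0.001] sd [0.047 0.032 0.031] F [-0.02 -0.13 -1.72] pos [ 0.421 -0.244  0.201] rv [-3.111 -0.423 -0.004] t 23.3
```

Blue: the difference is about 0.01 N m, and at 0.19 kg it is too light to hold the ball. Blue is silent, so I set it down and go back to yellow.

play_rows(motion=[[-1, 0, 0, 40, 0, 0, 0], [-1, 0, 0, 80, 0, 0, 0], [-1, 0, 0, 120, 0, 0, 0], [-1, 0, 0, 145, 0, 0, 0], [-1, 0, 0, 160, 0, 0, 0], [-1, 0, 0, 168, 0, 0, 0], [-1, 0, 0, 168, 0, 0, 0], [-1, 0, 0, 168, 0, 0, 0]])

```text
clock: 24.1
position: [0.422, -0.2437, 0.0329]
ee_rot: [-3.112, -0.423, -0.005]
force: [-0.0, -0.5, -2.2]
width: 0.649
```

play_rows(motion=[[1, 0, 0, 0, 0, 0, 0], [1, 0, 0, 0, 0, 0, 0], [1, 0, 0, 0, 0, 0, 0], [1, 0, 0, -15, 0, 0, 0], [1, 0, 0, -40, 0, 0, 0], [1, 0, 0, -70, 0, 0, 0], [1, 0, 0, -100, 0, 0, 0], [1, 0, 0, -130, 0, 0, 0], [1, 0, 0, -130, 0, 0, 0]])

```text
clock: 25.0
position: [0.4236, -0.2452, 0.1664]
ee_rot: [3.112, 0.423, 0.014]
force: [0.3, 0.2, -1.0]
width: 1.0
```

```bash
python3 - <<'E'
from h import *
from cell import arm
go(arm.observe(),.421,.033,.15,3.6)
E
```

```text
shift [  71.7 -268.8   16.4] turn [ 0.001 -0.009  0.207] cur yaw 15.5 q7 0.99 pos [ 0.424 -0.245  0.166] M [-0.038  0.007  0.02 ] F [ 0.27  0.21 -1.05] w 1.0 t 25.0
```

play_rows(motion=[[1, 12, -45, 0, 0, 0, 0.03], [1, 24, -90, 0, 0, 0, 0.06], [1, 36, -135, 0, 0, 0, 0.1], [1, 48, -180, 5, 0, 0, 0.14], [1, 60, -225, 10, 0, -0.009, 0.18], [1, 70, -260, 15, 0, -0.009, 0.207], [1, 72, -269, 16, 0, -0.009, 0.207], [1, 72, -269, 16, 0, -0.009, 0.207], [1, 72, -269, 16, 0, -0.009, 0.207]])

```text
clock: 25.9
position: [0.4212, 0.0321, 0.1503]
ee_rot: [3.138, 0.098, 0.0]
force: [1.0, 0.1, -0.3]
width: 1.0
```

```bash
python3 - <<'E'
from h import *
from cell import arm
p=arm.get_image("wrist");l=lid(p,(5,5,630,470),25);print(l)
go(arm.observe(),l[0][0]/1000,l[0][1]/1000,.03,l[2]+90)
E
```

```text
(array([420.,  32.]), array([112.,  62.]), -86.3, 12648, np.float64(0.08))
shift [ -1.3  -0.6 120.4] turn [ 0.002 -0.    -0.003] cur yaw 3.5 q7 0.06 pos [0.421 0.032 0.15 ] M [-0.098  0.055 -0.018] F [-0.8  -0.56 -0.54] w 1.004 t 25.95
```

play_rows(motion=[[1, -1, 0, 35, 0, 0, 0], [1, -1, 0, 70, 0, 0, 0], [1, -1, 0, 100, 0, 0, 0], [1, -1, 0, 120, 0, 0, 0], [1, -1, 0, 120, 0, 0, 0], [-1, -1, 0, 120, 0, 0, 0], [-1, -1, 0, 120, 0, 0, 0], [-1, -1, 0, 120, 0, 0, 0], [-1, -1, 0, 120, 0, 0, 0], [-1, -1, 0, 120, 0, 0, 0]])

```text
clock: 26.95
position: [0.4209, 0.0317, 0.031]
ee_rot: [3.139, 0.097, 0.003]
force: [-0.7, -0.0, 7.2]
width: 0.65
```

play_rows(motion=[[-1, 0, 0, -10, 0, 0, 0], [-1, 0, 0, -40, 0, 0, 0], [-1, 0, 0, -80, 0, 0, 0], [-1, 0, 0, -120, 0, 0, 0], [-1, 0, 0, -145, 0, 0, 0], [-1, 0, 0, -150, 0, 0, 0], [-1, 0, 0, -150, 0, 0, 0], [-1, 0, 0, -150, 0, 0, 0]])

```text
clock: 27.75
position: [0.4195, 0.0319, 0.1797]
ee_rot: [3.138, 0.098, -0.001]
force: [-0.8, -0.4, -5.0]
width: 0.651
```

```bash
python3 - <<'E'
from h import *
from cell import arm
go(arm.observe(),.635,.157,.18)
E
```

```text
shift [ 222.9 -111.5   -0.6] turn [0.002 0.001 0.   ] cur yaw 3.6 q7 0.01 pos [0.419 0.032 0.18 ] M [-0.139  0.03  -0.002] F [-0.83 -0.43 -4.96] w 0.651 t 27.75
```

play_rows(motion=[[-1, 20, -10, 0, 0, 0, 0], [-1, 50, -25, 0, 0, 0, 0], [-1, 85, -42, 0, 0, 0, 0], [-1, 120, -60, 0, 0, 0, 0], [-1, 155, -78, 0, 0, 0, 0], [-1, 185, -93, 0, 0, 0, 0], [-1, 210, -105, 0, 0, 0, 0], [-1, 223, -111, 0, 0, 0, 0], [-1, 223, -111, 0, 0, 0, 0], [-1, 223, -111, 0, 0, 0, 0]])

```text
clock: 28.75
position: [0.6339, 0.1555, 0.177]
ee_rot: [3.136, 0.097, -0.007]
force: [-0.8, -0.2, -4.9]
width: 0.65
```

play_rows(motion=[[-1, 0, 0, 0, 0, 0, 0], [-1, 0, 0, 0, 0, 0, 0], [-1, 0, 0, 0, 0, 0, 0], [-1, 0, 0, 0, 0, 0, 0], [-1, 0, 0, 0, 0, 0, 0]])

```text
clock: 29.25
position: [0.6338, 0.1556, 0.1772]
ee_rot: [3.137, 0.097, -0.006]
force: [0.4, -0.3, -4.2]
width: 0.654
```

```bash
python3 - <<'E'
from h import *
from cell import arm
go(arm.observe(),.635,.157,.18)
p=arm.get_image("side");cv2.imwrite("pics/end.png",p["img"])
print("red",lid(p,(265,219,35,47),0),"blue",lid(p,(274,347,49,66),110))
W=cloud(p);H=cv2.cvtColor(p["img"],cv2.COLOR_BGR2HSV)
m=(abs(H[...,0].astype(int)-25)<5)&(H[...,1]>200)&(W[...,2]>.15)&(W[...,2]<.3)
print("yellow lid pts",m.sum(),np.nanmedian(W[m],0).round(3))
E
```

```text
shift [ 1.3 -1.3 -2.8] turn [0.003 0.004 0.   ] cur yaw 3.5 q7 0.07 pos [0.634 0.156 0.177] M [-0.125  0.082 -0.027] F [ 0.37 -0.29 -4.22] w 0.654 t 29.25
red (array([485., 238.]), array([118.,  62.]), -80.2, 528, np.float64(0.081)) blue (array([ 423., -244.]), array([111.,  59.]), -74.8, 1046, np.float64(0.08))
yellow lid pts 457 [0.636 0.135 0.227]
```

View pics/end.png

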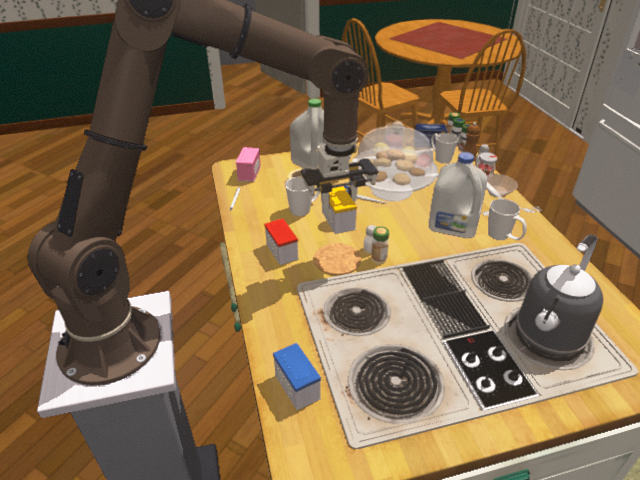

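The picture shows the yellow tin held upright at (342,210), above the trivet (337,258). Red at (282,240) and blue at (297,375) stand upright with lids at 80 mm, and the cup, shaker and spice jar are where they were. I hand in.

```bash
python3 -c "
from cell import arm
print(arm.sign_off())"
```

```text
the job is handed in; nothing more can be done
None
```

The yellow-lidded tin is the one that rattles. I handed in with it held upright and still over the trivet, at about 29 s of the 72 s allowed; no verdict is reported.

| Tin | Difference in moment between strokes | Result |
|---|---|---|
| Red | about 0.02–0.03 N m | silent |
| Yellow | about 0.13–0.145 N m, repeated twice | rattles |
| Blue | about 0.01 N m, one stroke pair only (it also weighed only about 0.19 kg) | silent |

- **Held tin:** the tool stands at (0.634, 0.156), within about 3 mm of the trivet centre I measured. The underside is about 15 cm up. The visible lid patch read about 2 cm off in y, but the gripper hides part of the lid.
- **Silent tins:** red and blue stand released within about 4 mm of where they started, with lids at 80 mm.
- **Other things:** the mug, salt shaker and spice jar look unmoved in the last picture. The held tin hides the jam jar there, but the arm did not go near it.
- **Failed check:** one wrist-camera check of the red tin, just after I set it down, gave a wrong outline, probably from other red things in view. The final side picture cleared it up.

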